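# Set a key-rail blank under the bench drill and clamp it

### The job

Slide the wooden rail along the drill vise, further in under the drill head, until the red dot on it sits right below the tip of the drill bit; keep the rail lying on the vise bed as you slide it. Then swing the red-knobbed vise lever all the way to its closed stop so that the jaw clamps the rail with the dot still below the tip. Do not touch the bit or chuck, and leave the other things on the table and on the drill base where they are.

Things in the scene. Friction and masses are not known exactly. Their poses are not given: they have to be found in the camera images.
- drill: Green bench drill, fixed; a steel and blue vise sits on its base. Origin on the table straight below the bit, x pointing away from the robot along the vise, z up; ranges below are in this frame, in mm. Base plate x -100..100, y -300..85, 30 high. Column at y -210 (60 in diameter), motor at y -330.
- head_edge (a point): Middle of the lower front edge of the drill head (drill frame x -75, y 0, z 205). Head and belt cover span x -75..75, y -330..55, z 205..385 and overhang the work: reach the rail from the robot's side with the tool tilted 30 to 45 degrees.
- bed (a point): Near end of the vise bed's top face (drill frame x -160, y 0, z 55). Up to x -30 the bed is only a bar 26 wide (y -13..13, z 30..55), with room for fingers on both sides of the rail lying on it; from x -30 to 50 it is full width, with the jaws above it: fixed jaw y -45..-20, moving jaw on the +y side, both up to z 76.
- tip (a point): Tip of the drill bit: 89 above the table, 12 above the top of the rail, straight above the drill's origin; axes as the drill's. The brass-coloured bit is 6 mm in diameter, the steel chuck above it 36 mm, from 130 above the table up.
- bit: Drill bit and chuck, fixed to the drill (origin = the drill's origin). Not to be touched.
- rail: Loose pine bar 190 x 40 x 22 mm (x, y, z), 0.06 to 0.13 kg, far end painted blue, lying in the open vise. Origin at the centre of its underside, x along its length, away from the robot. The near end is at x -95 of its own frame. It lies loosely between the jaws, 6 to 9 mm of play.
- mark (a point): Red dot 8 mm wide on a white round sticker 18 mm wide, on the top face of the rail, on its centreline, 85 mm from the near end (rail frame x -10, y 0, z 22). At the start it is 25 to 90 mm short of the tip, on the robot's side.
- lever (a joint): Vise lever, hinge with vertical axis, rad. 0 = open, pointing along the drill's -x (towards the robot); 1.5 = closed stop, pointing along the drill's +y; it turns clockwise seen from above. Moves the jaw 8 mm per rad; stiff, stays where it is left (about 2 to 4 N at the knob).
- knob (a point): Middle of the upright red cylindrical knob on the lever's end, 24 mm in diameter, 45 mm tall (z 86..131 above the table, this point at 110). 100 mm from the pivot.
- pivot (a point): Point on the lever's vertical pivot axis, at the knob's middle height (drill frame x -30, y 125, z 110).
- pad: Black spring-backed pad on the moving jaw, 78 x 6 x 19 mm. Origin = the drill's origin shifted with the jaw; its face is at y 29 when fully open and it closes towards -y. It meets the rail when the lever is past about 1.1 rad.
- tape: Bystander: roll of pale masking tape lying flat, 90 mm in diameter, 25 mm high, origin under its centre.
- glue: Bystander: white glue bottle with red cap, standing, 48 mm in diameter, 150 mm tall, origin under its centre.
- paint: Bystander: green paint bottle with black cap, standing, 44 mm in diameter, 120 mm tall, origin under its centre.
- bowl: Bystander: orange plastic bowl, 110 mm in diameter, 50 mm high, origin under its centre.
- chuck_key: Bystander: steel chuck key lying on the drill base, 68 mm long, 16 mm high, origin under its middle.
- tube: Bystander: brown cardboard tube standing upright, 44 mm in diameter, 100 mm tall, left of the drill, origin under its centre.
Things that resemble listed ones, but are neither listed nor needed, are in the scene too. Several things have the shape of the rail; the one meant has the colours described above.

How it is judged:
By the outcome, as a careful person would: the job done as asked, in the order asked, and still so for the second after the job is handed in, with the robot touching nothing.
It also fails if it takes over 58 s, if anything falls off the work surface, if the arm or the gripper's body presses on something with over 40 N, if the wrist force passes 120 N, or if a joint passes its speed limit or range.

### The arm

A 6-joint arm with a two-finger parallel gripper is mounted at the origin on the work surface. World frame = base frame: x ahead of the robot, y to its left, z up, the work surface at z = 0. Lengths are in m, angles in rad, forces in N, time in s.
With the tool pointing down it reaches from about 0.35 to 0.775 m from the base axis. Payload 7.3 kg.
Tool frame: the origin (TCP) lies on the centre line of the jaws, within the pads' length; the fingertips stand 11 mm ahead of it and the grasp point (between the pads) lies 8 mm behind it; z points along the fingers, y is the direction in which the jaws open and shut (so a half turn about z gives the same grasp; the last joint's range is limited). The gripper opens to 92 mm and grips with 3 to 60 N. Pads are 19 mm wide; open, the fingers measure 130 mm over their backs; the gripper's body (75 mm by 190 mm) begins 47 mm behind the grasp point.
Start: joints at [-1.454, 0.342, 1.524, -0, 1.275, -0.146], TCP at [0.136, -0.507, 0.238] pointing down, gripper open.
Joint ranges: [-2.53, 2.53], [-0.77, 2.02], [0.04, 2.7], [-1, 4.14], [0.28, 2.66], [-3.11, 3.11]. Speed limits (rad/s): [2.57, 2.57, 3.14, 3.14, 3.14, 3.14].

### API

Orientations are given as [roll, pitch, yaw] about the fixed x, y, z axes, in that order (R = Rz(yaw) Ry(pitch) Rx(roll)).
In Python, from cell import robot gives the robot as it stands.
- The arm moves only by the tool jog_arm, never from a script. Its argument "deltas" is one flat list of numbers, 6 for each row, row after row: the shift along the world's x, y, z in units of 0.1 m (1.0 is 0.1 m), then the turn, a rotation vector about the world's x, y, z in units of 90 degrees (1.0 is 90 degrees). A call has 1 to 5 rows; each row is the pose to reach, as a shift and turn from the pose commanded when the call began; what a row does not reach only later rows make up. A row lasts 1/12 s, in which the tool goes at most 41.7 mm and 7.16 degrees, less where a joint would pass 70% of its speed; a pose out of reach is approached as far as the arm can. A call with a number of a shift or a turn outside -1 to 1 is refused whole. A call with a gripper value outside its range is refused whole. "claw" is the opening, from 0 (shut) to 1 (fully open), set as the call begins (left out, the last holds). The fingers move at their own pace and stop on an object; "newtons" is the grip in N (left out, the last holds). Time passes only in rows, so rows that repeat a pose let the fingers close. It gives the time, the measured TCP pose, the force and the opening at its end, in the units of the state.
- robot.observe(): the state, without advancing time (a new reading comes with each control period).
- robot.read_camera(name): name is "side" or "top"; returns the picture (480x640x3 uint8, red, green, blue); there is no depth.
- robot.camera_params(name): a dict with "fx", "fy", "cx", "cy" (pixels), "R" (3x3) and "t" (3): a world point X has camera coordinates R X + t. Camera axes: x right, y down, z forward; pixel columns grow to the right and rows downward; lengths in m; the calibration is good to about 2 mm. A picture is of the moment at which its call begins. camera_params takes no time and is no camera call.
- robot.hand_in(): hands the job in, once; it reports no verdict.
The state is a dict: "time": time; "qpos": joint angles; "qvel": joint speeds; "joint_efforts": joint torques, N m; "tool_pos": TCP position; "tool_rot": TCP orientation; "contact_force": force on the tool from outside, world axes, zero at the start; "torque": the same for the moment, N m; "opening": finger opening in m.
Only numpy, scipy, OpenCV 4.12 (cv2) and the standard library are available. Lean on these libraries where they do the work, as an engineer would, in place of code of your own. Each camera call takes 0.05 s, during which the arm holds its last target. There are 200 camera calls.

## Working session

There is one attempt and no reset: what is moved stays moved. The work goes in short steps, Python scripts to look and compute and a tool call to move; the robot and the scene stay as the last step left them, time stands still between calls to the robot, and variables do not carry over. Pictures are saved under pics/ and viewed, about 8 in all and at most 12, crops included, and the job is handed in when it is done.

Besides the shell and the picture viewer there is one more tool, called after "Emit:" as name(argument=value, ...) on one line, values as JSON. jog_arm: Moves the arm, as the interface text tells. Its arguments: {"type":"object","properties":{"deltas":{"type":"array","items":{"type":"number"}},"claw":{"type":"number"},"newtons":{"type":"number"}},"required":["deltas"]}

```bash
ls; mkdir -p pics
python3 - <<'E'
from cell import robot
import cv2,numpy as np
for n in ("top","side"):
    im=robot.read_camera(n); cv2.imwrite(f"pics/{n}0.png",im[:,:,::-1])
    p=robot.camera_params(n); R=np.array(p["R"]);print(n,p["fx"],p["cx"],p["cy"],"C",-R.T@np.array(p["t"]),"R",R.round(3).tolist())
print(robot.observe())
E
```

```text
pics
top 586.8251956643737 318.28175617792726 238.25260293390704 C [ 0.21337715 -0.01875773  1.79392581] R [[0.012, -1.0, -0.004], [-0.988, -0.011, -0.153], [0.153, 0.006, -0.988]]
side 492.716975898051 320.90765980435265 239.2651356590949 C [0.17003987 0.67419765 1.02168283] R [[-0.901, -0.434, 0.017], [-0.334, 0.667, -0.666], [0.278, -0.606, -0.746]]
{'time': 0.1, 'qpos': array([-1.45398870e+00,  3.42612920e-01,  1.52492995e+00,  1.03359663e-05,
        1.27537002e+00, -1.46017941e-01]), 'qvel': array([-2.49001366e-04, -6.23054967e-04, -3.84045360e-03, -1.55965866e-05,
        1.74434442e-03,  9.41090849e-04]), 'joint_efforts': array([ 2.36528424e-03, -4.32004130e+01, -2.44694477e+01,  7.19445013e-02,
        5.26163634e-02, -5.50047832e-05]), 'tool_pos': array([ 0.13637524, -0.5066226 ,  0.23713232]), 'tool_rot': array([-3.14028790e+00, -2.01872905e-04,  2.62822416e-01]), 'contact_force': array([-0.14468451,  0.7694262 , -0.51690213]), 'torque': array([ 0.06457085, -0.03938029, -0.00974525]), 'opening': 0.09185852129831952}
```

View pics/top0.png

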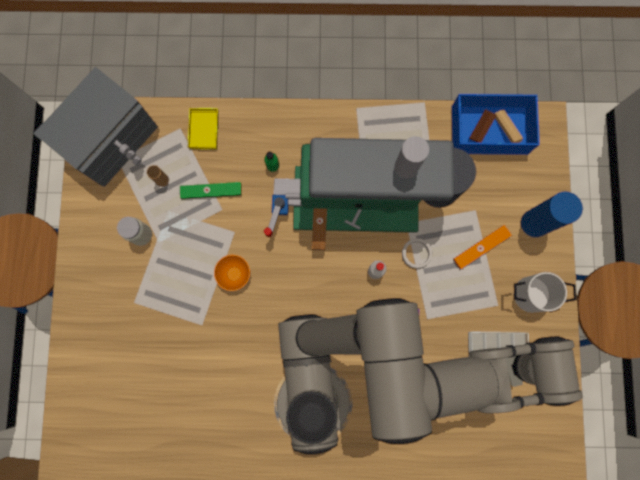

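View pics/side0.png

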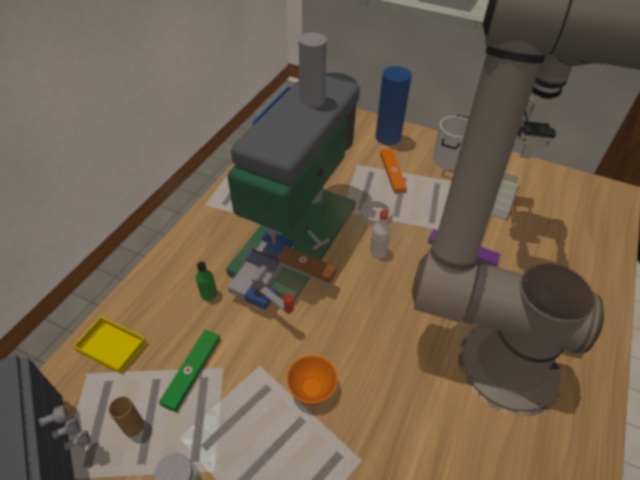

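Top view: candidates for the rail are the brown bar in the vise (319,228), the green bar (211,190), the orange bar (482,247), a purple bar (side 465,250) and blocks in the blue box (495,126). The one in the vise fits the description, so I'll check it in a crop.

Run:
```python
import cv2,numpy as np
a=cv2.imread("pics/top0.png")[170:260,255:375]; b=cv2.imread("pics/side0.png")[215:315,220:350]
a=cv2.resize(a,(390*1,292),interpolation=3);a=cv2.resize(a,(780,585)) if 0 else a
a=cv2.resize(cv2.imread("pics/top0.png")[185:255,258:358],(800,560),interpolation=cv2.INTER_CUBIC)
b=cv2.resize(cv2.imread("pics/side0.png")[218:318,222:355],(798,600),interpolation=cv2.INTER_CUBIC)
cv2.imwrite("pics/topc.png",a);cv2.imwrite("pics/sidec.png",b)
```

```text
(no output)
```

View pics/topc.png

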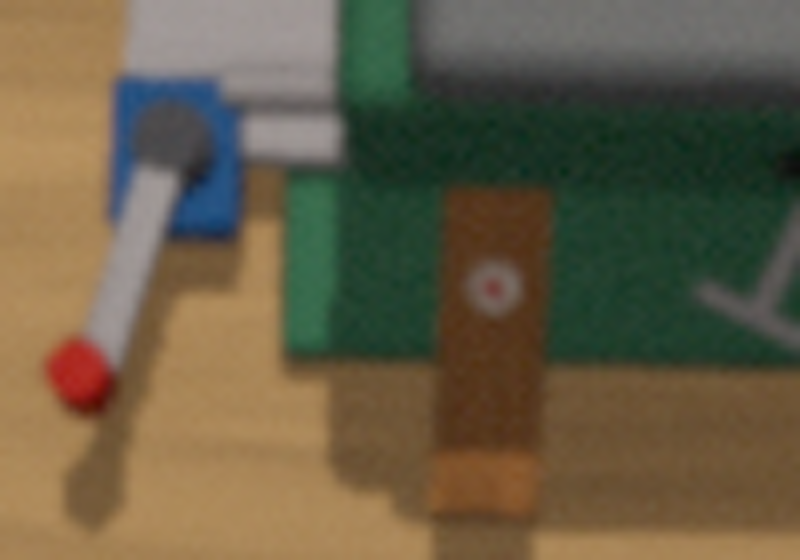

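View pics/sidec.png

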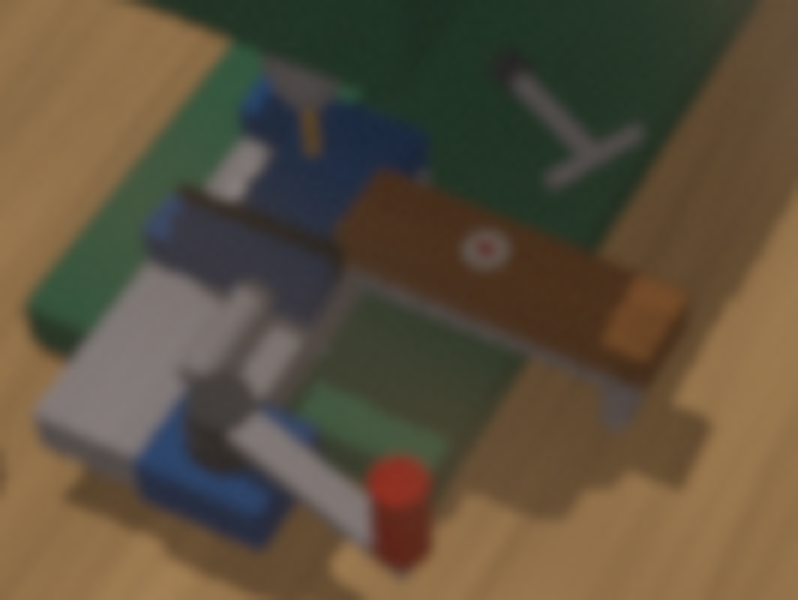

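```bash
cat > h.py <<'E'
from cell import robot
import cv2,numpy as np
P={n:robot.camera_params(n) for n in ("top","side")}
def ray(n,u,v):
    p=P[n];R=np.array(p["R"]);C=-R.T@np.array(p["t"])
    d=R.T@np.array([(u-p["cx"])/p["fx"],(v-p["cy"])/p["fy"],1]);return C,d
def pl(n,uv,z):
    C,d=ray(n,*uv);return C+d*(z-C[2])/d[2]
def tri(a,b):
    A=[];B=[]
    M=np.zeros((3,3));r=np.zeros(3)
    for n,uv in (("top",a),("side",b)):
        C,d=ray(n,*uv);d/=np.linalg.norm(d);Q=np.eye(3)-np.outer(d,d);M+=Q;r+=Q@C
    return np.linalg.solve(M,r)
def proj(n,X):
    p=P[n];c=np.array(p["R"])@X+np.array(p["t"]);return np.array([p["fx"]*c[0]/c[2]+p["cx"],p["fy"]*c[1]/c[2]+p["cy"]])
def blob(im,box,f):
    x0,y0,x1,y1=box;s=im[y0:y1,x0:x1].astype(int);m=f(s[:,:,2],s[:,:,1],s[:,:,0]).astype(np.uint8)
    k,l,st,c=cv2.connectedComponentsWithStats(m);i=1+np.argmax(st[1:,4]);return c[i]+[x0,y0],st[i]
E
python3 - <<'E'
from h import *
t=cv2.imread("pics/top0.png");s=cv2.imread("pics/side0.png")
np.set_printoptions(precision=4,suppress=True)
w=lambda r,g,b:(b>85)&(r-b<60)
mt,a=blob(t,(311,212,327,229),w);ms,b=blob(s,(292,250,316,270),w);print("mark px",mt,a,ms,b)
print(pl("top",mt,.077),pl("side",ms,.077),tri(mt,ms))
red=lambda r,g,b:(r>110)&(g<70)&(b<80)
kt,a=blob(t,(255,220,280,245),red);ks,b=blob(s,(275,285,300,320),red);print("knob",kt,a,ks,b)
print("knob top view z131",pl("top",kt,.131),"side mid110",pl("side",ks,.110))
tip=(222+314/6,218+156/6);print("tip",pl("side",tip,.089))
pt=(258+172/8,185+135/8);ps=(222+218/6,218+392/6);print("pivot",tri(pt,ps),pl("top",pt,.09),pl("top",pt,.1))
for c in ((430,512),(537,515),(440,455),(540,455)):print("rail near",pl("top",(258+c[0]/8,185+c[1]/8),.077))
# plate near edge line
g=[(x, max(y for y in range(215,245) if int(t[y,x,1])-int(t[y,x,2])>15)) for x in list(range(298,310))+list(range(332,366))+list(range(385,415))]
pp=np.array([pl("top",(x,y+.5),.03) for x,y in g]);k=np.polyfit(pp[:,1],pp[:,0],1);print("edge x=",k,"yaw",-np.arctan(k[0]))
print("plate corner",pl("top",(258+287/8,185+357/8),.03))
E
```

```text
Traceback (most recent call last):
  File "h.py", line 19, in blob
    k,l,st,c=cv2.connectedComponentsWithStats(m);i=1+np.argmax(st[1:,4]);return c[i]+[x0,y0],st[i]
                                                     ~~~~~~~~~^^^^^^^^^^
ValueError: attempt to get argmax of an empty sequence
```

```bash
cat > m.py <<'E'
from h import *
t=cv2.imread("pics/top0.png");s=cv2.imread("pics/side0.png")
np.set_printoptions(precision=4,suppress=True)
print(t[221,314:326,::-1].tolist());print(s[259,296:312,::-1].tolist())
w=lambda r,g,b:(b>65)&(r-b<75)
mt,a=blob(t,(314,214,326,228),w);ms,b=blob(s,(294,252,313,268),w);print("mark px",mt,a,ms,b)
print(pl("top",mt,.077),pl("side",ms,.077),tri(mt,ms))
red=lambda r,g,b:(r>110)&(g<70)&(b<80)
kt,a=blob(t,(255,220,280,245),red);ks,b=blob(s,(275,285,300,320),red);print("knob",kt,a,ks,b)
print("knob top view z131",pl("top",kt,.131),"side mid110",pl("side",ks,.110))
tip=(222+314/6,218+156/6);print("tip",pl("side",tip,.089))
pt=(258+172/8,185+135/8);ps=(222+218/6,218+392/6);print("pivot",tri(pt,ps),pl("top",pt,.09),pl("top",pt,.1))
for c in ((430,512),(537,515),(440,455),(540,455)):print("rail near",pl("top",(258+c[0]/8,185+c[1]/8),.077))
g=[(x, max(y for y in range(215,245) if int(t[y,x,1])-int(t[y,x,2])>10)) for x in list(range(298,310))+list(range(332,366))+list(range(385,415))]
pp=np.array([pl("top",(x,y+.5),.03) for x,y in g]);k=np.polyfit(pp[:,1],pp[:,0],1);print("edge x=",k,"yaw",-np.arctan(k[0]))
print("plate corner",pl("top",(258+287/8,185+357/8),.03))
E
python3 m.py
```

```text
[[82, 53, 28], [89, 60, 37], [97, 75, 58], [108, 88, 78], [115, 86, 79], [112, 66, 62], [112, 76, 69], [118, 99, 89], [111, 95, 83], [92, 66, 48], [79, 49, 23], [77, 51, 27]]
[[75, 50, 30], [75, 51, 32], [80, 59, 44], [89, 74, 63], [96, 82, 73], [97, 74, 67], [95, 61, 55], [95, 63, 56], [97, 75, 68], [96, 81, 72], [88, 73, 61], [79, 58, 43], [73, 50, 29], [73, 48, 28], [72, 48, 27], [73, 48, 29]]
mark px [319.3667 220.4   ] [ 2  4  7  6 30] [302.5789 259.1053] [ 6  5  6  5 19]
[ 0.5334 -0.0109  0.077 ] [ 0.5341 -0.0137  0.077 ] [ 0.5327 -0.0109  0.0808]
knob [267.3488 231.4186] [ 9  8  8  9 43] [287.8    298.0571] [ 8  9 10  9 70]
knob top view z131 [0.4894 0.138  0.131 ] side mid110 [0.4995 0.1256 0.11  ]
tip [ 0.6153 -0.017   0.089 ]
pivot [0.5863 0.1083 0.0918] [0.5855 0.108  0.09  ] [0.5833 0.1073 0.1   ]
rail near [0.4473 0.0106 0.077 ]
rail near [ 0.4466 -0.0289  0.077 ]
rail near [0.4686 0.0072 0.077 ]
rail near [ 0.469  -0.0298  0.077 ]
edge x= [0.0129 0.5153] yaw -0.012937470473213636
plate corner [0.5127 0.0667 0.03  ]
```

Side crop: the bar in the vise has a white sticker with a red dot at (302.6,259.1), a blue far end in the jaws, and the brass tip is visible at (274.3,244). That is the rail. Measured positions:

| Point | World position (m) | Check |
|---|---|---|
| Mark | (0.534, -0.012) | two views agree within 3 mm |
| Tip | (0.615, -0.017) | plate edge gives x 0.615 |
| Pivot | (0.585, 0.108) | matches tip + (-30, 125) mm |
| Near end | x 0.447 | 86 mm from mark, expected 85 |

The drill's yaw is about -0.01, and the rail needs to move about 81 mm. I'll swing over with the yaw near π, which leaves joint-6 room for the lever.

Emit:
jog_arm(deltas=[1,1,0.6,0,0,0.364,1,1,0.6,0,0,0.364,1,1,0.6,0,0,0.364,1,1,0.6,0,0,0.364,1,1,0.6,0,0,0.364], claw=0.8, newtons=15)

```text
time: 0.52
tool_pos: [0.2395, -0.4044, 0.3002]
tool_rot: [3.138, -0.0, 0.845]
contact_force: [0.2, -0.5, 0.7]
opening: 0.0735
```

Emit:
jog_arm(deltas=[0.8,1,0,0,0,0.364,0.8,1,0,0,0,0.364,0.8,1,0,0,0,0.364,0.8,1,0,0,0,0.364,0.8,1,0,0,0,0.364])

```text
time: 0.93
tool_pos: [0.3178, -0.3047, 0.2977]
tool_rot: [3.142, -0.001, 1.417]
contact_force: [0.1, -0.5, -0.2]
opening: 0.0736
```

Emit:
jog_arm(deltas=[0.5,1,0,0,0,0.364,0.5,1,0,0,0,0.364,0.5,1,0,0,0,0.364,0.5,1,0,0,0,0.364,0.5,1,0,0,0,0.364])

```text
time: 1.35
tool_pos: [0.3669, -0.2053, 0.2976]
tool_rot: [-3.142, -0.001, 1.988]
contact_force: [-0.1, -0.5, 0.8]
opening: 0.0732
```

Emit:
jog_arm(deltas=[0.1,1,0,0,0,0.364,0.1,1,0,0,0,0.364,0.1,1,0,0,0,0.364,0.1,1,0,0,0,0.364,0.1,1,0,0,0,0.364])

```text
time: 1.77
tool_pos: [0.3763, -0.1057, 0.2976]
tool_rot: [3.141, -0.0, 2.559]
contact_force: [0.7, -0.5, -0.6]
opening: 0.0732
```

Emit:
jog_arm(deltas=[0,0.96,0,0,0,0.364,0,0.96,0,0,0,0.364,0,0.96,0,0,0,0.364,0,0.96,0,0,0,0.364,0,0.96,0,0,0,0.364])

```text
time: 2.18
tool_pos: [0.3761, -0.0098, 0.2976]
tool_rot: [3.141, -0.0, 3.131]
contact_force: [0.6, -0.2, -0.4]
opening: 0.0731
```

Emit:
jog_arm(deltas=[0.3,0,-1,0,-0.4,0,0.3,0,-1,0,-0.4,0,0.3,0,-1,0,-0.4,0,0.3,0,-1,0,-0.4,0,0.3,0,-1,0,-0.4,0])

```text
time: 2.6
tool_pos: [0.4053, -0.0107, 0.1955]
tool_rot: [3.128, 0.509, 3.12]
contact_force: [0.2, 1.2, 0.2]
opening: 0.0733
```

Emit:
jog_arm(deltas=[0.05,0,-0.6,0,0,0,0.05,0,-0.6,0,0,0,0.05,0,-0.6,0,0,0])

```text
time: 2.85
tool_pos: [0.4084, -0.01, 0.1368]
tool_rot: [3.12, 0.499, 3.119]
contact_force: [-0.9, 0.0, 1.0]
opening: 0.0734
```

```bash
python3 -c "
from cell import robot;o=robot.observe();print(o['qpos'].round(3),o['tool_pos'],o['tool_rot'])"
```

```text
[-0.347  0.084  2.361  0.664  0.285 -2.502] [ 0.40841321 -0.00996217  0.13682874] [3.11967978 0.49880348 3.11863979]
```

Emit:
jog_arm(deltas=[0.62,0,0,0,0,0,0.62,0,0,0,0,0,0.62,0,0,0,0,0,0.62,0,0,0,0,0])

```text
time: 3.18
tool_pos: [0.4748, -0.0117, 0.1404]
tool_rot: [3.126, 0.508, 3.122]
contact_force: [0.6, 0.5, -0.3]
opening: 0.0735
```

```bash
python3 -c "
from cell import robot;o=robot.observe();print(o['qpos'].round(3),o['tool_pos'],o['tool_rot'])"
```

```text
[-0.278  0.188  2.213  0.516  0.286 -2.296] [ 0.47481842 -0.01173889  0.14043856] [3.12610195 0.50810964 3.12156106]
```

Emit:
jog_arm(deltas=[-0.06,0.01,-0.5,0,0,0,-0.06,0.01,-0.5,0,0,0,-0.06,0.01,-0.5,0,0,0])

```text
time: 3.43
tool_pos: [0.4684, -0.0223, 0.1127]
tool_rot: [3.094, 0.48, 3.12]
contact_force: [-0.7, 0.4, -0.1]
opening: 0.0734
```

```bash
python3 -c "
from cell import robot;o=robot.observe();print(o['qpos'].round(3),o['tool_pos'],o['tool_rot'])
import cv2;cv2.imwrite('pics/s1.png',cv2.resize(robot.read_camera('side')[180:330,220:420,::-1],(800,600)))"
```

```text
[-0.337  0.248  2.236  0.737  0.283 -2.572] [ 0.46843786 -0.02225687  0.11272979] [3.09439587 0.47956636 3.11952166]
```

View pics/s1.png

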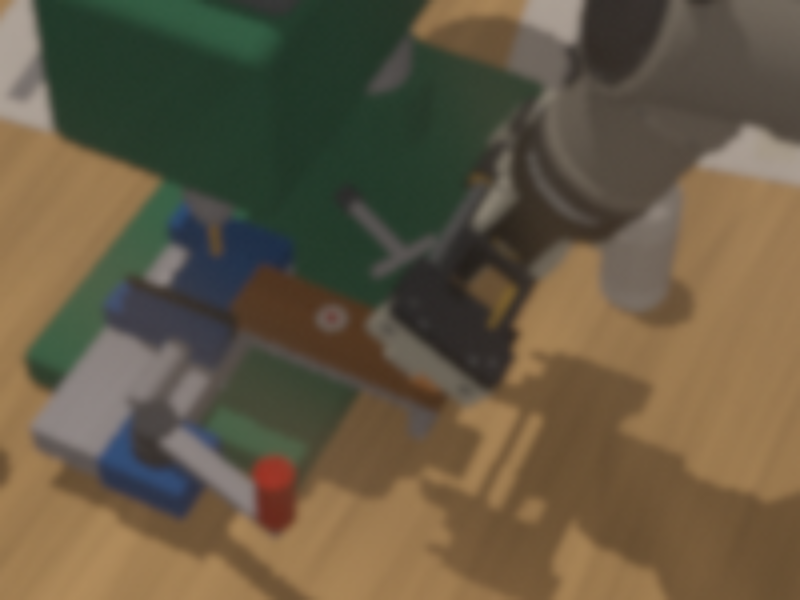

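Side crop: the gripper is above the rail's near end, and the rail and lever haven't moved. Joint 5 is at its lower limit (0.28), so the 36° tilt isn't reachable this close in. I'll work out the move to a smaller tilt of about 23°.

```bash
cat > d.py <<'E'
import sys,numpy as np
from cell import robot
from scipy.spatial.transform import Rotation as Ro
x,y,z,tilt,yaw=map(float,sys.argv[1:6])
o=robot.observe();R0=Ro.from_euler('xyz',o['tool_rot']);R1=Ro.from_euler('xyz',[np.pi,np.radians(tilt),yaw])
print(((np.array([x,y,z])-o['tool_pos'])*10).round(3),((R1*R0.inv()).as_rotvec()/(np.pi/2)).round(3),'q',o['qpos'].round(2),'pos',o['tool_pos'].round(4),o['tool_rot'].round(3),'F',o['contact_force'].round(1),'op',round(o['opening'],4))
E
python3 d.py .460 -.010 .115 22 3.125
```

```text
[-0.088  0.122  0.016] [-0.026  0.062 -0.009] q [-0.34  0.25  2.24  0.73  0.28 -2.57] pos [ 0.4688 -0.0222  0.1134] [3.095 0.481 3.119] F [ 0.1 -0.2  0.2] op 0.0734
```

Emit:
jog_arm(deltas=[-0.09,0.12,0,-0.026,0.062,-0.01,-0.09,0.12,0,-0.026,0.062,-0.01,-0.09,0.12,0,-0.026,0.062,-0.01,-0.09,0.12,0,-0.026,0.062,-0.01])

```text
time: 3.82
tool_pos: [0.4611, -0.0097, 0.1151]
tool_rot: [-3.138, 0.387, 3.126]
contact_force: [1.1, -0.7, 0.3]
opening: 0.0734
```

```bash
python3 d.py .460 -.010 .115 22 3.125
```

```text
[-0.011 -0.003 -0.001] [0.002 0.002 0.   ] q [-0.24  0.24  2.18  0.24  0.35 -2.  ] pos [ 0.4611 -0.0097  0.1151] [-3.138  0.387  3.126] F [ 1.1 -0.7  0.3] op 0.0734
```

Emit:
jog_arm(deltas=[0,0,-0.28,0,0,0,0,0,-0.57,0,0,0,0,0,-0.57,0,0,0,0,0,-0.57,0,0,0])

```text
time: 4.15
tool_pos: [0.4667, -0.0136, 0.0761]
tool_rot: [3.131, 0.361, 3.125]
contact_force: [-0.7, -1.4, -0.6]
opening: 0.0734
```

```bash
python3 d.py .460 -.010 .0575 22 3.125;  python3 -c "
from cell import robot
import cv2;cv2.imwrite('pics/s2.png',cv2.resize(robot.read_camera('side')[205:305,250:380,::-1],(780,600)))"
```

```text
[-0.067  0.036 -0.186] [-0.007 -0.014 -0.003] q [-0.26  0.34  2.19  0.35  0.28 -2.13] pos [ 0.4667 -0.0136  0.0761] [3.131 0.361 3.125] F [-0.7 -1.4 -0.6] op 0.0734
```

View pics/s2.png

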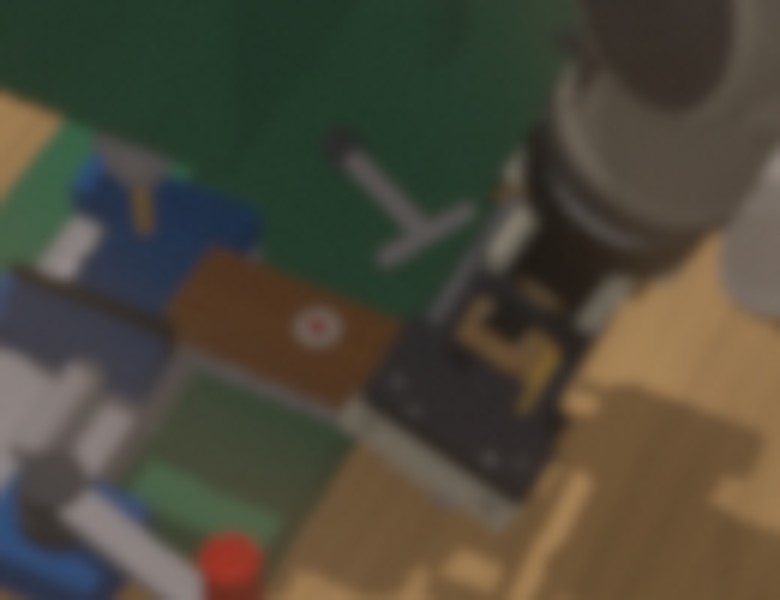

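Side crop: the fingers straddle the rail's near end, the dot is at (317,327) and nothing is disturbed. Joint 5 limits again at low z, so gripping at a good tilt isn't reachable. I'll push the rail's near end squarely with the closed fingers instead, which also keeps the gripper well behind the head. First I'll back off.

Emit:
jog_arm(deltas=[0,0.03,0.5,0,0,0,0,0.03,0.5,0,0,0,0,0.03,0.5,0,0,0])

```text
time: 4.45
tool_pos: [0.4683, -0.0107, 0.1292]
tool_rot: [3.133, 0.368, 3.127]
contact_force: [0.3, -0.4, -0.4]
opening: 0.0737
```

```bash
python3 d.py .422 -.0105 .125 14 3.125
```

```text
[-0.463  0.002 -0.042] [-0.004  0.079 -0.003] q [-0.25  0.23  2.13  0.22  0.44 -1.99] pos [ 0.4683 -0.0107  0.1292] [3.133 0.368 3.127] F [ 0.3 -0.4 -0.4] op 0.0737
```

Emit:
jog_arm(deltas=[-0.47,0,0,0,0.08,0,-0.47,0,0,0,0.08,0,-0.47,0,0,0,0.08,0], claw=0, newtons=20)

```text
time: 4.7
tool_pos: [0.4186, -0.01, 0.126]
tool_rot: [3.132, 0.236, 3.127]
contact_force: [0.2, 0.3, -0.2]
opening: 0.0582
```

Emit:
jog_arm(deltas=[0,0,-0.3,0,0,0,0,0,-0.6,0,0,0,0,0,-0.6,0,0,0,0,0,-0.6,0,0,0])

```text
time: 5.03
tool_pos: [0.4188, -0.0102, 0.0649]
tool_rot: [3.132, 0.232, 3.126]
contact_force: [-0.8, 0.3, 0.0]
opening: 0.031
```

```bash
python3 d.py .422 -.0105 .068 14 3.125
```

```text
[ 0.032 -0.003  0.031] [-0.006 -0.008 -0.002] q [-0.26  0.33  2.21  0.17  0.39 -1.96] pos [ 0.4188 -0.0102  0.0649] [3.132 0.232 3.126] F [-0.8  0.3  0. ] op 0.031
```

Emit:
jog_arm(deltas=[0,0,0.05,0,0,0,0.05,0,0.05,0,0,0,0.1,0,0.05,0,0,0,0.15,0,0.05,0,0,0,0.15,0,0.05,0,0,0])

```text
time: 5.45
tool_pos: [0.4365, -0.0107, 0.072]
tool_rot: [3.133, 0.238, 3.126]
contact_force: [-1.0, -0.2, -0.1]
opening: 0.001
```

Emit:
jog_arm(deltas=[0.06,0,0,0,0,0,0.14,0,0,0,0,0,0.22,0,0,0,0,0,0.3,0,0,0,0,0,0.38,0,0,0,0,0])

```text
time: 5.87
tool_pos: [0.4735, -0.0104, 0.0708]
tool_rot: [3.133, 0.235, 3.126]
contact_force: [-1.9, -0.3, -0.4]
opening: 0.0006
```

```bash
python3 d.py .48 -.0105 .070 18 3.125;  python3 -c "
from cell import robot
import cv2;cv2.imwrite('pics/s3raw.png',robot.read_camera('side')[:,:,::-1]);cv2.imwrite('pics/s3.png',cv2.resize(cv2.imread('pics/s3raw.png')[205:305,250:380],(780,600)))"
```

```text
[ 0.065 -0.001 -0.008] [-0.006 -0.051 -0.002] q [-0.22  0.38  2.07  0.13  0.46 -1.88] pos [ 0.4735 -0.0104  0.0708] [3.133 0.235 3.126] F [-1.9 -0.3 -0.4] op 0.0006
```

View pics/s3.png

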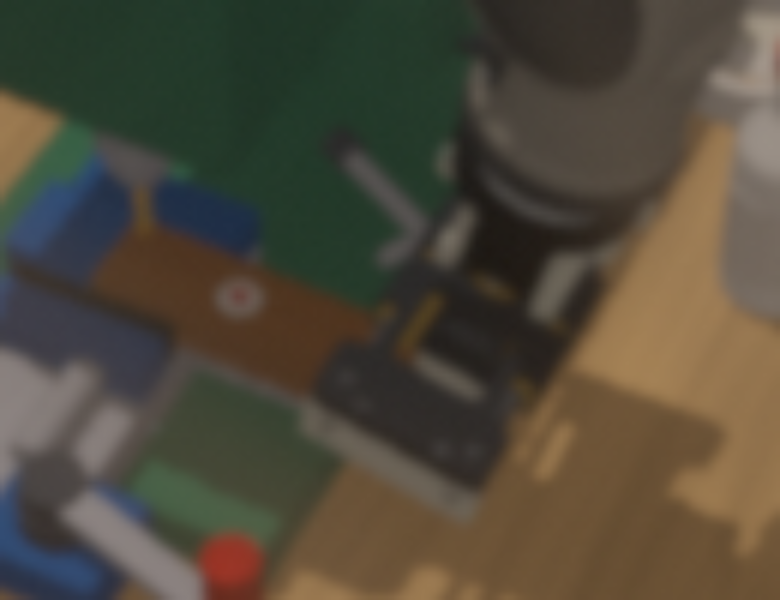

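The rail slid forward cleanly, with the dot now at crop (239,296) and the tip at (145,233).

```bash
cat > mk.py <<'E'
import sys
from h import *
np.set_printoptions(precision=4,suppress=True)
im=robot.read_camera("side")[:,:,::-1].copy();cv2.imwrite(sys.argv[1],im)
x,y=int(sys.argv[2]),int(sys.argv[3])
br=lambda r,g,b:(r-b>35)&(r-g<35)&(g-b>15)&(r>70)
c,st=blob(im,(266,228,282,248),br);print("brass",c,st)
w=lambda r,g,b:(b>float(sys.argv[4]))&(r-b<60)
c,st=blob(im,(x-9,y-8,x+10,y+8),w);print("sticker",c,st,pl("side",c,.077))
s=im[y-8:y+8,x-10:x+11].astype(float);rd=np.clip(s[:,:,2]-s[:,:,1]-0.0,0,None)
print(s[8,:,::-1].astype(int).tolist())
E
python3 mk.py pics/s3b.png 290 254 50
```

```text
brass [274.569  244.5172] [ 3  9 13 11 58]
sticker [288.8776 253.9184] [ 4  5  9  7 49] [ 0.5724 -0.0133  0.077 ]
[[82, 57, 36], [82, 56, 37], [82, 56, 36], [83, 57, 37], [86, 62, 44], [93, 75, 61], [101, 84, 75], [104, 82, 74], [102, 71, 64], [102, 67, 62], [105, 80, 74], [105, 88, 79], [98, 83, 72], [88, 68, 53], [81, 56, 38], [79, 53, 32], [80, 53, 31], [79, 53, 32], [79, 53, 32], [78, 52, 31], [77, 51, 31]]
```

Run:
```python
from h import *
im=np.mean([cv2.imread(f"pics/{f}.png").astype(float) for f in("side0",)],0)
for y in range(234,248):
    s=im[y,266:284,::-1]; print(y,[f"{int(r)},{int(g)},{int(b)}" for r,g,b in s[3:15]])
    w=np.clip((s[:,0]-s[:,2])-15,0,None);w[(np.arange(18)<4)|(np.arange(18)>13)]=0
    print("   c",(w*np.arange(266,284)).sum()/max(w.sum(),1e-6),w.sum())
X=pl("side",(274.4,244.2),.089);print(X,[proj("side",np.array([.615,y,z])) for y,z in((-.017,.089),(-.017,.12),(-.017,.077))])
```

```text
234 ['60,60,67', '68,66,68', '73,69,69', '75,70,69', '74,69,67', '73,68,67', '69,66,66', '62,62,65', '53,61,64', '45,64,63', '41,69,62', '40,70,59']
   c 0.0 0.0
235 ['47,52,64', '58,58,66', '65,63,66', '72,66,64', '74,66,61', '72,66,63', '63,61,64', '51,54,64', '42,51,64', '36,52,64', '34,54,63', '34,55,61']
   c 0.0 0.0
236 ['39,48,65', '46,50,64', '58,57,63', '73,64,59', '80,67,54', '71,62,54', '56,55,60', '41,48,63', '32,44,64', '31,45,64', '30,44,64', '28,44,63']
   c 273.15384615384613 13.0
237 ['33,44,63', '36,45,63', '53,52,60', '74,62,53', '83,66,44', '75,62,49', '53,51,56', '37,46,63', '31,44,64', '29,42,64', '27,42,63', '29,42,63']
   c 273.1219512195122 41.0
238 ['32,44,63', '35,46,64', '50,49,60', '72,60,51', '83,66,42', '75,62,47', '54,52,56', '37,45,62', '32,44,65', '28,42,63', '28,43,63', '28,42,63']
   c 273.15555555555557 45.0
239 ['32,43,62', '36,46,65', '48,50,62', '69,59,53', '81,65,43', '76,62,45', '56,53,54', '37,45,61', '30,43,63', '31,43,64', '28,42,63', '29,43,64']
   c 273.375 40.0
240 ['33,44,63', '35,46,65', '45,49,63', '65,58,55', '79,64,44', '76,62,44',
[... 715 characters left out ...]
6', '33,45,67', '32,44,67', '31,45,67', '30,45,66']
   c 0.0 0.0
245 ['37,47,66', '37,47,66', '37,47,67', '37,47,66', '38,47,65', '38,48,66', '35,46,66', '35,47,67', '33,46,67', '32,46,67', '33,46,68', '31,44,67']
   c 0.0 0.0
246 ['38,48,66', '38,48,66', '37,47,66', '37,47,67', '36,46,67', '36,46,67', '33,46,66', '34,46,67', '33,46,67', '32,46,67', '33,47,68', '32,46,67']
   c 0.0 0.0
247 ['40,48,66', '40,49,66', '38,47,66', '39,49,67', '36,46,66', '35,46,66', '35,46,66', '35,46,66', '33,45,66', '34,47,68', '33,46,67', '33,46,68']
   c 0.0 0.0
[ 0.6148629  -0.01649836  0.089     ] [array([274.45032649, 244.04724872]), array([273.7786096 , 235.75926123]), array([274.70365961, 247.17300269])]
```

Emit:
jog_arm(deltas=[0.06,0,0,0,-0.02,0,0.14,0,0,0,-0.04,0,0.22,0,0,0,-0.05,0,0.3,0,0,0,-0.05,0,0.34,-0.01,0,0,-0.05,0])

```text
time: 6.38
tool_pos: [0.5076, -0.0114, 0.0709]
tool_rot: [3.131, 0.313, 3.126]
contact_force: [0.2, 0.0, -0.8]
opening: 0.0008
```

Emit:
jog_arm(deltas=[0.03,0,0,0,0,0,0.05,0,0,0,0,0,0.05,0,0,0,0,0])

```text
time: 6.63
tool_pos: [0.512, -0.0114, 0.0709]
tool_rot: [3.131, 0.313, 3.126]
contact_force: [-0.2, -0.9, 0.6]
opening: 0.0007
```

```bash
python3 d.py .48 -.0105 .070 18 3.125; python3 mk.py pics/s4.png 275 249 50; python3 -c "
from h import *
print(pl('side',(273.6,243.6),.089))"
```

```text
[-0.32   0.009 -0.009] [-0.006 -0.    -0.003] q [-0.22  0.42  2.04  0.19  0.39 -1.94] pos [ 0.512  -0.0114  0.0709] [3.131 0.313 3.126] F [-0.2 -0.9  0.6] op 0.0007
brass [270.2687 243.4925] [ 0  9 11 11 67]
sticker [275.6957 248.8043] [ 6  5  9  7 46] [ 0.6101 -0.0134  0.077 ]
[[83, 59, 39], [83, 58, 39], [83, 58, 39], [83, 58, 38], [83, 58, 37], [83, 58, 39], [86, 63, 45], [94, 75, 62], [101, 86, 75], [104, 85, 76], [103, 75, 68], [101, 70, 62], [103, 78, 71], [102, 85, 75], [96, 79, 68], [85, 65, 50], [80, 55, 37], [78, 53, 33], [78, 52, 32], [79, 52, 32], [79, 52, 32]]
[ 0.61764096 -0.01735082  0.089     ]
```

Emit:
jog_arm(deltas=[0.02,0,0,0,0,0,0.04,0,0,0,0,0,0.06,0,0,0,0,0,0.07,0,0,0,0,0,0.07,0,0,0,0,0])

```text
time: 7.1
tool_pos: [0.5188, -0.0114, 0.0709]
tool_rot: [3.131, 0.314, 3.126]
contact_force: [-0.9, 0.3, -0.3]
opening: 0.0002
```

```bash
python3 d.py .48 -.0105 .070 18 3.125; python3 mk.py pics/s5.png 273 248 53; python3 -c "
import cv2;cv2.imwrite('pics/s5c.png',cv2.resize(cv2.imread('pics/s5.png')[215:290,240:340],(800,600),interpolation=3))"
```

```text
[-0.388  0.009 -0.009] [-0.006 -0.    -0.003] q [-0.21  0.43  2.02  0.18  0.4  -1.93] pos [ 0.5188 -0.0114  0.0709] [3.131 0.314 3.126] F [-0.9  0.3 -0.3] op 0.0002
brass [269.8947 242.9825] [ 0  9 11 11 57]
sticker [273.5556 247.7111] [ 6  5  8  7 45] [ 0.6167 -0.0141  0.077 ]
[[84, 59, 39], [83, 58, 38], [82, 57, 38], [82, 57, 37], [83, 58, 39], [83, 58, 39], [87, 65, 48], [95, 78, 66], [102, 87, 77], [103, 81, 73], [102, 69, 63], [101, 67, 61], [103, 80, 72], [102, 85, 76], [94, 77, 65], [84, 62, 47], [79, 54, 35], [78, 53, 33], [79, 53, 32], [78, 52, 33], [78, 52, 32]]
```

View pics/s5c.png

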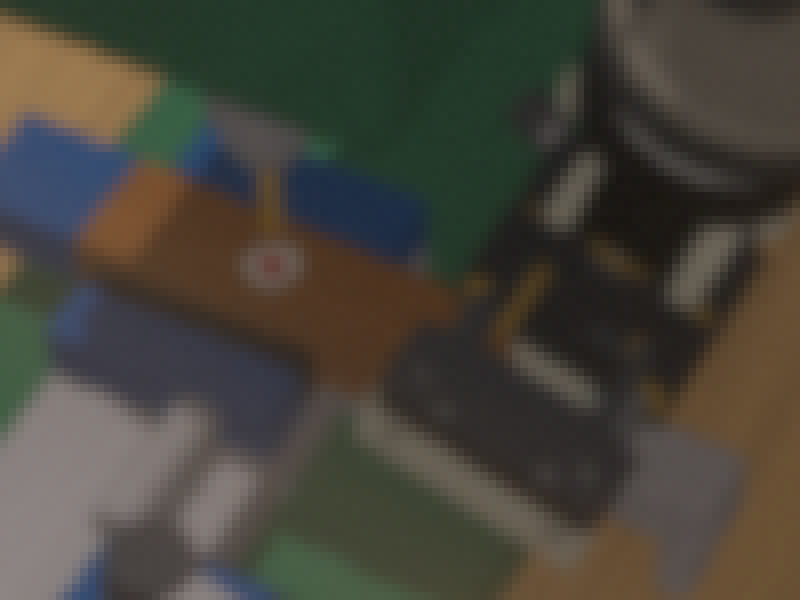

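The side crop puts the dot (273.6,247.7) directly under the tip (273.6,243.6). The mark is at x 0.6167 against the tip's 0.6174, and the remaining 3 mm in y will be taken up by clamping. I'll retract and go to the knob.

Emit:
jog_arm(deltas=[-0.1,0,0,0,0,0,-0.3,0,0,0,0,0,-0.5,0,0,0,0,0,-0.55,0,0.4,0,0,0,-0.55,0,0.8,0,0,0], claw=0.65)

```text
time: 7.57
tool_pos: [0.4597, -0.0109, 0.1491]
tool_rot: [3.13, 0.304, 3.124]
contact_force: [2.1, -0.2, 0.6]
opening: 0.0288
```

```bash
python3 d.py .4905 .137 .19 0 2.85
python3 - <<'E'
from h import *
t=cv2.imread("pics/top0.png");s=cv2.imread("pics/s5.png")
red=lambda r,g,b:(r>90)&(g<75)&(b<75)&(r-g>45)
kt,a=blob(t,(255,220,280,245),red);ks,b=blob(s,(272,285,305,325),red);print(kt,a,ks,b)
print(tri(kt,ks),pl("top",kt,.128),pl("side",ks,.110),pl("side",ks,.118))
for X in ((.4905,.137,.131),(.4905,.137,.086)):print(proj("side",np.array(X)),proj("top",np.array(X)))
E
```

```text
[0.308 1.479 0.409] [ 0.023  0.193 -0.174] q [-0.24  0.19  2.07  0.14  0.59 -1.91] pos [ 0.4597 -0.0109  0.1491] [3.13  0.304 3.124] F [ 2.1 -0.2  0.6] op 0.0288
[267.54716981 231.90566038] [ 9  8  8  9 53] [288.24666667 302.32      ] [ 11   9  11  18 150]
[0.49075175 0.13882119 0.116022  ] [0.48852825 0.13762686 0.128     ] [0.49313971 0.13530039 0.11      ] [0.49030451 0.1400292  0.118     ]
[288.63059131 297.86630325] [267.6890531  231.06023884]
[289.26778522 309.38299434] [269.05241808 233.58353729]
```

Emit:
jog_arm(deltas=[0,0.4,0.41,0.02,0.19,-0.17,0.1,0.8,0.41,0.02,0.19,-0.17,0.31,1,0.41,0.02,0.19,-0.17,0.31,1,0.41,0.02,0.19,-0.17,0.31,1,0.41,0.02,0.19,-0.17])

```text
time: 7.98
tool_pos: [0.498, 0.0916, 0.1929]
tool_rot: [-3.14, 0.015, 2.859]
contact_force: [-0.5, -0.9, 0.1]
opening: 0.0587
```

Emit:
jog_arm(deltas=[0,0.48,0,0,0,0,0,0.48,0,0,0,0,0,0.48,0,0,0,0])

```text
time: 8.23
tool_pos: [0.4938, 0.138, 0.1913]
tool_rot: [-3.139, 0.014, 2.863]
contact_force: [-0.2, -0.1, -0.4]
opening: 0.0596
```

```bash
python3 d.py .491 .1375 .19 0 2.85; python3 -c "
from cell import robot
import cv2
cv2.imwrite('pics/s6.png',cv2.resize(robot.read_camera('side')[215:365,220:420,::-1],(800,600)))"
```

```text
[-0.028 -0.005 -0.013] [ 0.004  0.008 -0.008] q [ 0.13  0.36  1.64 -0.01  1.13 -1.16] pos [0.4938 0.138  0.1913] [-3.139  0.014  2.863] F [-0.2 -0.1 -0.4] op 0.0596
```

View pics/s6.png

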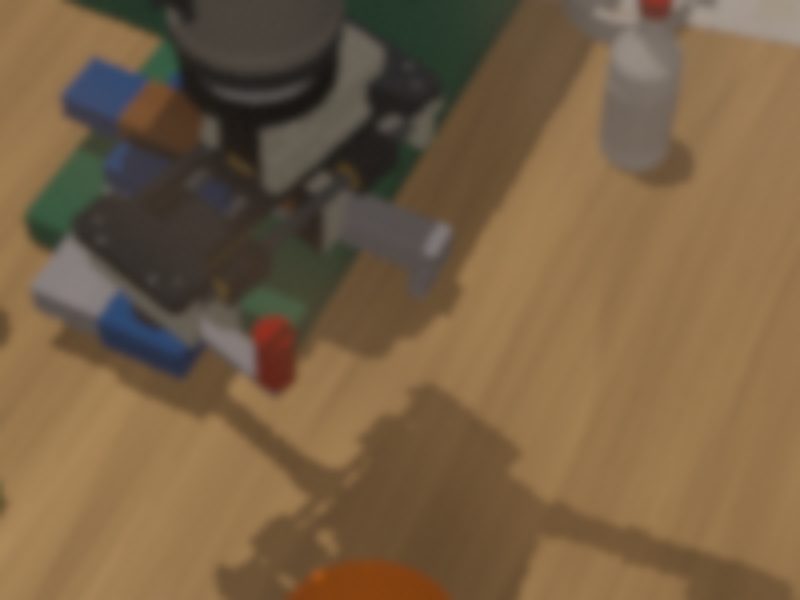

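Side crop: the open fingers straddle the red knob's position from above, with the knob at (274,352). The bowl and glue bottle are clear. Now down and grip.

Emit:
jog_arm(deltas=[-0.03,0,-0.3,0,0,0,-0.03,0,-0.6,0,0,0,-0.03,0,-0.83,0,0,0,-0.03,0,-0.83,0,0,0])

```text
time: 8.62
tool_pos: [0.4883, 0.1347, 0.1049]
tool_rot: [-3.135, 0.007, 2.858]
contact_force: [-1.7, -0.3, -0.1]
opening: 0.0594
```

Emit:
jog_arm(deltas=[0,0,0,0,0,0,0,0,0,0,0,0,0,0,0,0,0,0,0,0,0,0,0,0,0,0,0,0,0,0], claw=0.15, newtons=8)

```text
time: 9.03
tool_pos: [0.4921, 0.1366, 0.11]
tool_rot: [-3.139, 0.016, 2.859]
contact_force: [-0.1, -0.5, 0.3]
opening: 0.0309
```

```bash
python3 d.py .491 .1375 .108 0 2.85
```

```text
[-0.011  0.009 -0.02 ] [ 0.004  0.01  -0.006] q [ 0.13  0.45  1.75 -0.01  0.93 -1.16] pos [0.4921 0.1366 0.11  ] [-3.139  0.016  2.859] F [-0.1 -0.5  0.3] op 0.0309
```

Emit:
jog_arm(deltas=[0,0,0,0,0,0,0,0,0,0,0,0,0,0,0,0,0,0])

```text
time: 9.28
tool_pos: [0.4919, 0.1367, 0.1095]
tool_rot: [-3.139, 0.015, 2.859]
contact_force: [-0.4, -0.7, 6.0]
opening: 0.0238
```

Run:
```python
import numpy as np
from cell import robot
o=robot.observe();print(o['tool_pos'],o['tool_rot'],o['opening'],o['contact_force'])
p=o['tool_pos'][:2];piv=np.array([.6174,-.0174])+np.array([[1,.013],[-.013,1]])@[-.03,.125]
d=p-piv;print(piv,np.hypot(*d));th0=np.arctan2(d[1],-d[0]);print("theta",th0)
r=.1
for th in np.linspace(th0,1.53,13):
    q=piv+r*np.array([-np.cos(th+0),np.sin(th)]);print(round(th,3),((q-(piv+r*np.array([-np.cos(th0),np.sin(th0)])))*10).round(3),'turn',round(-(th-th0)/1.5708,3))
```

```text
[0.49188119 0.13673551 0.10952266] [-3.1389944   0.01548367  2.85913927] 0.023779284609782157 [-0.44410355 -0.72730889  5.99763576]
[0.589025 0.10799 ] 0.10130757455156586
theta 0.2876972684534032
0.288 [0. 0.] turn -0.0
0.391 [0.034 0.098] turn -0.066
0.495 [0.079 0.191] turn -0.132
0.598 [0.133 0.279] turn -0.198
0.702 [0.195 0.362] turn -0.264
0.805 [0.266 0.437] turn -0.33
0.909 [0.344 0.505] turn -0.395
1.012 [0.429 0.564] turn -0.461
1.116 [0.52  0.615] turn -0.527
1.219 [0.615 0.655] turn -0.593
1.323 [0.714 0.686] turn -0.659
1.426 [0.815 0.706] turn -0.725
1.53 [0.918 0.715] turn -0.791
```

Knob gripped (opening 23.8 mm, radius 101 mm from the pivot). Swinging the lever along the arc, turning with it.

Emit:
jog_arm(deltas=[0.034,0.098,0,0,0,-0.066,0.079,0.191,0,0,0,-0.132,0.133,0.279,0,0,0,-0.198,0.195,0.362,0,0,0,-0.264,0.266,0.437,0,0,0,-0.33], newtons=12)

```text
time: 9.7
tool_pos: [0.5184, 0.1809, 0.1095]
tool_rot: [-3.139, 0.015, 2.336]
contact_force: [-0.1, -1.7, 5.2]
opening: 0.0237
```

```bash
python3 d.py .5185 .1804 .1095 0 2.341
```

```text
[ 0.001 -0.005 -0.   ] [0.008 0.005 0.003] q [ 0.2   0.52  1.63 -0.02  0.99 -0.55] pos [0.5184 0.1809 0.1095] [-3.139  0.015  2.336] F [-0.1 -1.7  5.2] op 0.0237
```

Emit:
jog_arm(deltas=[0.078,0.068,0,0,0,-0.065,0.163,0.127,0,0,0,-0.131,0.254,0.178,0,0,0,-0.197,0.349,0.218,0,0,0,-0.263,0.448,0.249,0,0,0,-0.329])

```text
time: 10.12
tool_pos: [0.5632, 0.2063, 0.1095]
tool_rot: [-3.139, 0.014, 1.82]
contact_force: [-2.4, 0.9, 5.3]
opening: 0.0232
```

Emit:
jog_arm(deltas=[0.05,0.012,0,0,0,-0.033,0.101,0.02,0,0,0,-0.066,0.15,0.025,0,0,0,-0.1,0.2,0.029,0,0,0,-0.132,0.2,0.029,0,0,0,-0.132])

```text
time: 10.53
tool_pos: [0.5833, 0.2094, 0.1096]
tool_rot: [-3.139, 0.013, 1.614]
contact_force: [-0.7, 2.7, 4.9]
opening: 0.0237
```

```bash
python3 d.py .5832 .208 .1095 0 1.62; python3 mk.py pics/s7.png 274 247 53
```

```text
[-0.001 -0.014 -0.001] [ 0.008 -0.001  0.004] q [ 0.23  0.63  1.41 -0.01  1.1   0.19] pos [0.5833 0.2094 0.1096] [-3.139  0.013  1.614] F [-0.7  2.7  4.9] op 0.0237
brass [267.75 244.25] [ 0 13  6  7 28]
sticker [276.7018 240.4035] [ 2  0 17  5 57] [ 0.6217 -0.0393  0.077 ]
[[78, 54, 36], [78, 53, 35], [78, 53, 35], [78, 53, 34], [78, 53, 35], [81, 57, 41], [88, 68, 55], [96, 81, 72], [100, 81, 74], [100, 72, 66], [98, 65, 60], [100, 72, 66], [100, 82, 74], [95, 80, 70], [87, 69, 55], [78, 55, 37], [77, 51, 33], [77, 51, 32], [76, 51, 31], [76, 50, 30], [76, 50, 31]]
```

Emit:
jog_arm(deltas=[0.02,0,0,0,0,-0.013,0.04,0,0,0,0,-0.025,0.04,0,0,0,0,-0.025])

```text
time: 10.83
tool_pos: [0.5835, 0.209, 0.1093]
tool_rot: [-3.131, 0.014, 1.577]
contact_force: [-14.0, 2.1, 12.8]
opening: 0.0234
```

```bash
python3 d.py .5832 .208 .1095 0 1.62
```

```text
[-0.003 -0.01   0.002] [ 0.009 -0.007  0.027] q [ 0.23  0.64  1.4  -0.01  1.12  0.23] pos [0.5835 0.209  0.1093] [-3.131  0.014  1.577] F [-14.    2.1  12.8] op 0.0234
```

The knob stopped at x 0.5835 with 14 N resisting, well above the 2–4 N of lever friction, so this is the closed stop. Releasing and going up.

Emit:
jog_arm(deltas=[-0.03,0,0,0,0,0,-0.03,0,0,0,0,0,-0.03,0,0,0,0,0,-0.03,0,0,0,0,0,-0.03,0,0,0,0,0], claw=0.5)

```text
time: 11.25
tool_pos: [0.5841, 0.208, 0.1086]
tool_rot: [-3.139, 0.014, 1.577]
contact_force: [0.1, -0.1, -0.1]
opening: 0.0451
```

Emit:
jog_arm(deltas=[0,0,0.3,0,0,0,0,0,0.7,0,0,0,0,0,1,0,0,0,0,0,1,0,0,0])

```text
time: 11.58
tool_pos: [0.5871, 0.2088, 0.2161]
tool_rot: [3.132, 0.012, 1.577]
contact_force: [0.4, 0.6, -0.0]
opening: 0.0456
```

Emit:
jog_arm(deltas=[-1,-0.1,0.3,0,0,0,-1,-0.1,0.3,0,0,0,-1,-0.1,0.3,0,0,0,-1,-0.1,0.3,0,0,0,-1,-0.1,0.3,0,0,0])

```text
time: 12.0
tool_pos: [0.4839, 0.1982, 0.2396]
tool_rot: [-3.141, 0.014, 1.577]
contact_force: [0.4, -0.1, -0.9]
opening: 0.0462
```

Emit:
jog_arm(deltas=[-0.6,-1,0.3,0,0,0,-0.6,-1,0.3,0,0,0,-0.6,-1,0.3,0,0,0,-0.6,-1,0.3,0,0,0,-0.6,-1,0.3,0,0,0])

```text
time: 12.42
tool_pos: [0.4249, 0.097, 0.2692]
tool_rot: [-3.14, 0.014, 1.574]
contact_force: [0.2, 0.1, -0.2]
opening: 0.0458
```

```bash
python3 mk.py pics/s8.png 273 250 53; python3 -c "
from h import *
im=cv2.imread('pics/s8.png')
cv2.imwrite('pics/s8c.png',cv2.resize(im[215:320,220:360],(800,600),interpolation=3))
cv2.imwrite('pics/t8.png',robot.read_camera('top')[:,:,::-1])
red=lambda r,g,b:(r>90)&(g<75)&(b<75)&(r-g>45)
c,s=blob(im,(225,250,300,320),red);k=pl('side',c,.113);print('knob',c,s,k)
print('expected mark px',proj('side',np.array([.6174,-.0174,.077])))"
```

```text
brass [269.6667 242.5789] [ 0  9 11 11 57]
sticker [274.     246.6389] [ 7  2  7  6 36] [ 0.6175 -0.0178  0.077 ]
[[62, 48, 36], [66, 48, 35], [67, 48, 34], [70, 50, 34], [72, 51, 35], [73, 51, 34], [74, 51, 34], [76, 53, 35], [77, 57, 40], [80, 61, 47], [83, 64, 52], [83, 65, 52], [82, 64, 50], [79, 59, 45], [76, 54, 37], [75, 51, 33], [74, 50, 31], [74, 49, 31], [73, 49, 31], [72, 48, 29], [72, 49, 30]]
knob [235.33035714 308.98214286] [  6  52  10  18 112] [0.58739568 0.20393551 0.113     ]
expected mark px [273.95199321 246.7456131 ]
```

View pics/s8c.png

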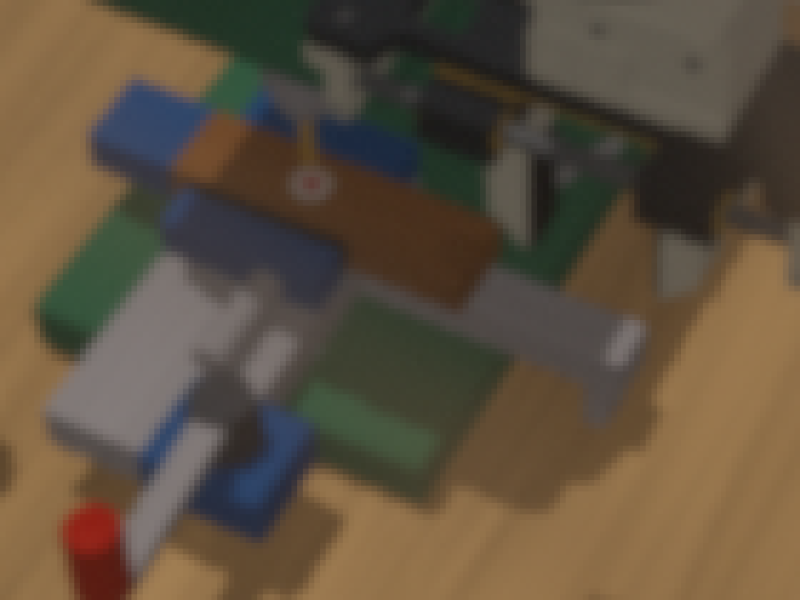

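The side crop shows the dot at (274.0,246.6) against the expected (274.0,246.7). The jaw is against the rail and the lever is swung out.

```bash
python3 -c "
import cv2,numpy as np
a,b=[cv2.imread(f'pics/{f}.png').astype(int) for f in('side0','s8')]
d=np.abs(a-b).max(2)
for n,(x,y,w,h) in dict(glue=(365,205,30,55),bowl=(282,350,62,60),paint=(192,258,28,45),tube=(105,392,45,50),tape=(360,195,15,25)).items():print(n,np.mean(d[y:y+h,x:x+w]>40).round(3))
from cell import robot
print(robot.hand_in())"
```

```text
glue 0.182
bowl 0.005
paint 0.0
tube 0.0
tape 0.0
the job is handed in; nothing more can be done
None
```

The rail is under the drill with the red dot below the bit tip, the vise lever is on its closed stop, and the job is handed in. It took about 12.5 s of the 58 s allowed.

- **Sliding the rail:** I pushed it along the bed with closed fingers on its near end, instead of gripping it. The 30–45° tilt was not reachable that close in because joint 5 hit its lower limit. I pushed at about 13–18° instead, and no contact with the head, bit or chuck showed in the forces or pictures.
- **Closing the lever:** I gripped the knob and swung it along its arc. It stopped moving with 14 N resisting, well above the 2–4 N the lever normally needs. I then released it and drew the arm back.

**Last checks:**
- **Dot under tip:** the dot measured (0.6175, -0.0178) m against the tip at (0.6174, -0.0174) m. The calibration is only good to about 2 mm.
- **Lever:** the knob measured (0.587, 0.204) m, while the gripper had stopped at (0.584, 0.209) m. They differ by about 6 mm.
- **Bystanders:** the bowl, paint, tube and tape areas look unchanged in before/after pictures. The glue bottle's area changed in 18% of its pixels. I think that is the arm or its shadow, because no contact was felt and the bottle was still standing in the earlier pictures, but I did not confirm it. The chuck key was not compared at the end.

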